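# Hold the stop collar on the spindle's flat

### The arm

A 7-joint arm with a two-finger parallel gripper is mounted at the origin on the work surface. World frame = base frame: x ahead of the robot, y to its left, z up, the work surface at z = 0. Lengths are in m, angles in rad, forces in N, time in s.
With the tool pointing down it reaches from about 0.425 to 0.925 m from the base axis. Payload 6.8 kg.
Tool frame: the origin (TCP) lies at the very end of the fingers, on their centre line; the grasp point (between the pads) lies 19 mm behind it; z points along the fingers, y is the direction in which the jaws open and shut (so a half turn about z gives the same grasp; the last joint's range is limited). The gripper opens to 85 mm and grips with 20 to 120 N. Pads are 22 mm wide; open, the fingers measure 114 mm over their backs; the gripper's body (76 mm by 85 mm) begins 54 mm behind the grasp point. The pads swing forward as they close: fully open they stand 13 mm farther back than shut.
Start: joints at [1.165, 0.477, 0.022, 1.555, -0.011, 1.109, -0.083], TCP at [0.198, -0.645, 0.231] pointing down, gripper open.
Joint ranges: [-2.96, 2.96], [-0.34, 2.1], [-1.41, 1.46], [0.24, 2.44], [-1.37, 4.51], [0.17, 1.92], [-2.96, 2.96]. Speed limits (rad/s): [2.39, 2.39, 3.14, 3.14, 3.14, 3.14, 3.14].

### API

Orientations are given as a unit quaternion [w, x, y, z].
In Python, from station import bot gives the robot as it stands.
- The arm moves only by the tool move_arm, never from a script. Its argument "commands" is text: rows parted by semicolons, each of 7 numbers parted by spaces: the opening, from 0 (shut) to 1 (fully open), then the shift along the tool's x, y, z in cm, then the turn, a rotation vector about the tool's x, y, z in degrees. In form: gripper tx ty tz rx ry rz; .... A call has 1 to 12 rows; each row shifts and turns the commanded pose from where the row before left it, along the tool's axes as they then stand; what a row does not reach is not made up. A row lasts 1/12 s, in which the tool goes at most 41.7 mm and 7.16 degrees, less where a joint would pass 70% of its speed; a pose out of reach is approached as far as the arm can. A call with a gripper value outside its range is refused whole. The fingers move at their own pace and stop on an object; "force" is the grip in N (left out, the last holds). Time passes only in rows, so rows that do not move let the fingers close. It gives the time, the measured TCP pose, the force and the opening at its end, in the units of the state.
- bot.get_obs(): the state, without advancing time (a new reading comes with each control period).
- bot.read_camera(name): name is "side" or "top"; returns a dict with "img" (420x560x3 uint8, red, green, blue), "K" (3x3 intrinsics, pixels), "rvec" (rotation vector, rad) and "tvec" (3), from world to camera coordinates, as OpenCV has them. Camera axes: x right, y down, z forward; pixel columns grow to the right and rows downward; lengths in m; the calibration is good to about 2 mm. A picture is of the moment at which its call begins. There is no depth.
- bot.hand_in(): hands the job in, once; it reports no verdict.
The state is a dict: "t": time; "q": joint angles; "joint_vel": joint speeds; "joint_torque": joint torques, N m; "eef_pos": TCP position; "tool_rot": TCP orientation; "contact_force": force on the tool from outside, world axes, zero at the start; "torque": the same for the moment, N m; "gripper_width": opening from 0.0 (shut) to 1.0 (fully open).
Only numpy, scipy, OpenCV 4.12 (cv2) and the standard library are available. Lean on these libraries where they do the work, as an engineer would, in place of code of your own. Each camera call takes 0.05 s, during which the arm holds its last target. There are 200 camera calls.

### The job

On the marking jig, pinch the bare upright shaft and turn it until its ground flat faces the red index mark. Then fit the square collar over the shaft with its red thumb set-screw over the flat, press it fully down against the sprung washer, and finish while still gripping it there, screw and flat facing the mark, ready for someone to tighten it. Leave the other things on the bench where they are.

Things in the scene. Friction and masses are not known exactly. Their poses are not given: they have to be found in the camera images.
- jig: Rotary marking jig, fixed to the bench: blue base plate 120 x 100 x 12 mm under a round aluminium housing (68 mm diameter at the foot, 56 mm at its top, top 50 mm above the bench). Origin at the centre of the underside, on the shaft's upright axis; z up; its x axis points from the shaft to the red index mark.
- index_mark (a point): Middle of the red line on top of the housing, 21.5 mm from the shaft's axis along the jig's x, 51 mm above the bench. A second red line continues on the blue plate.
- spindle (a joint): Turn of the upright steel shaft about its own axis, rad, counter-clockwise from above positive; 0 when the flat faces the red index mark (outward normal of the flat along the jig's x). Can turn about 3.1 rad either way; stiff bearing (0.04 N m), it stays where it is left and is free of any spring.
- shaft_top (a point): Centre of the upright shaft's top end, 100 mm above the bench; turns with the shaft, x axis = outward normal of the flat. Shaft 18 mm in diameter with one flat from the top down to the washer, 13 mm wide, 6 mm from the axis (15 mm across the flat, 18 mm elsewhere). The flat is inked yellow, with a yellow patch on the top end at its side. Top edge chamfered 2.5 mm.
- washer (a joint): Dark steel thrust washer, 28 mm diameter, 4 mm thick, around the shaft on a spring; its top is 66 mm above the bench at 0. Value: metres pressed down, 0 to 0.006 (stop, top at 60 mm). The spring pushes up with 3 N at 0 and 9 N at the stop.
- collar: Dark steel square collar 36 x 36 mm, 20 mm high, upright through-hole 20.5 mm in diameter, about 120 g, lying on the bench. Origin: centre of its underside; z up; x towards its red thumb set-screw (head 12 mm in diameter, end 33 mm from the axis, at mid-height). The plain +y and -y faces are free to grip. It goes down the shaft only with the screw over the flat.
- screw_tip (a point): Inner tip of the set-screw, 7.5 mm from the hole's axis along the collar's x, 10 mm above its underside; the tip is 4 mm wide and 5 mm high.
- lighter: Bystander, to be left alone: white lighter case with steel top, 80 x 24 x 12 mm lying flat. Origin at the centre of its underside.
- marker_cap: Bystander, to be left alone: black marker cap standing, 12 mm diameter, 32 mm high. Origin at the centre of its underside.
- marker: Bystander, to be left alone: grey marker pen lying, 125 x 11 x 11 mm. Origin at the centre of its underside.
- card_box: Bystander, to be left alone: cream card box, 95 x 60 x 22 mm. Origin at the centre of its underside.
- tape_roll: Bystander, to be left alone: clear tape roll lying, 84 mm diameter, 18 mm high. Origin at the centre of its underside.
- spare_ring: Bystander, to be left alone: plain bright round ring without screw, 36 mm diameter, 12 mm high, not the collar wanted. Origin at the centre of its underside.
- bead_jar: Bystander, to be left alone: small blue jar with white lid, 44 mm diameter, 50 mm high. Origin at the centre of its underside.
- pen_cup: Bystander, to be left alone: white cup with pens, 76 mm diameter, 150 mm high with the pens. Origin at the centre of its underside.
There are look-alikes about, which are no part of the job. What is shaped like the jig but green is not meant.

How it is judged:
By the outcome, as a careful person would: the job done as asked, in the order asked, and still so for the second after the job is handed in, while the arm keeps its last pose, push and grip.
It also fails if it takes over 54 s, if anything falls off the work surface, if the arm or the gripper's body presses on something with over 40 N, if the wrist force passes 120 N, or if a joint passes its speed limit or range.

## Working session

There is one attempt and no reset: what is moved stays moved. The work goes in short steps, Python scripts to look and compute and a tool call to move; the robot and the scene stay as the last step left them, time stands still between calls to the robot, and variables do not carry over. Pictures are saved under pics/ and viewed, about 8 in all and at most 12, crops included, and the job is handed in when it is done.

Besides the shell and the picture viewer there is one more tool, called after "Emit:" as name(argument=value, ...), one argument or row to a line, values as JSON. move_arm: Moves the arm, as the interface text tells. Its arguments: {"type":"object","properties":{"commands":{"type":"string"},"force":{"type":"number"}},"required":["commands"]}

```bash
mkdir -p pics; ls; cat > h.py <<'E'
import numpy as np,cv2
from station import bot
def cam(n):
    c=bot.read_camera(n); return c
def ray(c,u,v):
    R=cv2.Rodrigues(np.array(c["rvec"],float))[0]; t=np.array(c["tvec"],float).ravel()
    d=R.T@np.linalg.inv(np.array(c["K"]))@np.array([u,v,1.]); return -R.T@t,d
def onz(c,u,v,z):
    o,d=ray(c,u,v); return o+d*(z-o[2])/d[2]
def proj(c,p):
    return cv2.projectPoints(np.array(p,float).reshape(-1,1,3),np.array(c["rvec"],float),np.array(c["tvec"],float),np.array(c["K"],float),None)[0].reshape(-1,2)
def save(im,f): cv2.imwrite(f,im[:,:,::-1])
def crop(c,u0,v0,u1,v1,k,f): save(cv2.resize(c["img"][v0:v1,u0:u1],None,fx=k,fy=k,interpolation=cv2.INTER_CUBIC),f)
E
python3 - <<'E'
from h import *
for n in("top","side"):
    c=cam(n); save(c["img"],f"pics/{n}0.png"); o,d=ray(c,280,210); print(n,o,d/np.linalg.norm(d),c["K"][0][0])
print(bot.get_obs())
E
```

```text
pics
top [ 0.37992809 -0.01329629  1.25840254] [ 0.11587959  0.01930105 -0.99307572] 509.52094615914916
side [ 0.43596973 -0.85244714  0.84949923] [ 0.0937879   0.74907406 -0.65581391] 485.34068292226624
{'t': 0.1, 'q': array([ 1.16488829,  0.47771484,  0.02236192,  1.55634639, -0.0115184 ,
        1.109275  , -0.08304513]), 'joint_vel': array([-0.00126006, -0.00095527,  0.0001131 , -0.00071796,  0.00123231,
        0.0003286 ,  0.0011666 ]), 'joint_torque': array([ 4.81658863e-03, -5.97759640e+01,  1.61373328e+00, -2.81955689e+01,
        1.28504485e-02,  5.02925541e-03,  2.22409142e-05]), 'eef_pos': array([ 0.19789249, -0.6447923 ,  0.23042765]), 'tool_rot': array([-7.88764169e-04,  9.88930261e-01,  1.48378865e-01, -1.73630385e-04]), 'contact_force': array([ 0.28550876, -0.25501113, -0.61381452]), 'torque': array([ 0.02869774, -0.02514728, -0.09000617]), 'gripper_width': 0.9982171156871986}
```

View pics/top0.png

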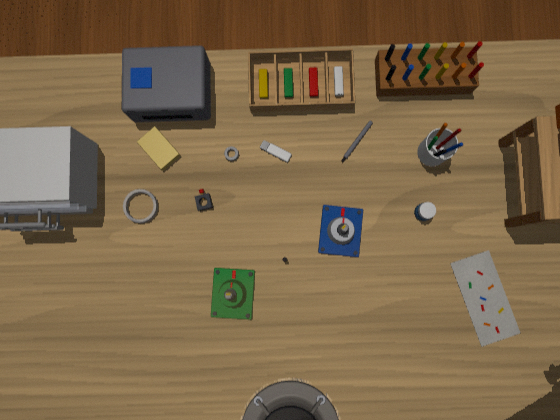

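View pics/side0.png

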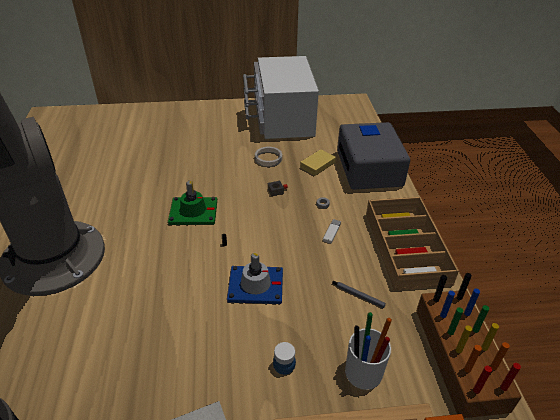

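Top view: blue jig at (341,230), green look-alike jig at (233,293), not meant. The dark square collar with the red screw is at (204,202), and the bright ring without a screw at (231,154) is the spare. One mosaic of enlarged crops should confirm this.

```bash
python3 - <<'E'
from h import *
t=cam("top"); s=cam("side")
def cr(c,u0,v0,w,h,k): return cv2.resize(c["img"][v0:v0+h,u0:u0+w],(w*k,h*k),interpolation=cv2.INTER_CUBIC)
a=np.vstack([np.hstack([cr(t,316,200,50,60,8)[:, :400],]),])
# mosaic 800x600: top jig 50x37.. -> 4 tiles of 400x300
T=[cr(t,317,205,50,50,8)[:300*2:1][:400],]
j=cv2.resize(t["img"][202:259,312:369],(400,300)) if 0 else None
tiles=[cr(t,322,205,40,30,10),cr(s,235,250,40,30,10),cr(t,184,185,40,30,10),cr(s,257,173,40,30,10)]
save(np.vstack([np.hstack(tiles[:2]),np.hstack(tiles[2:])]),"pics/m1.png")
E
```

```text
(no output)
```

View pics/m1.png

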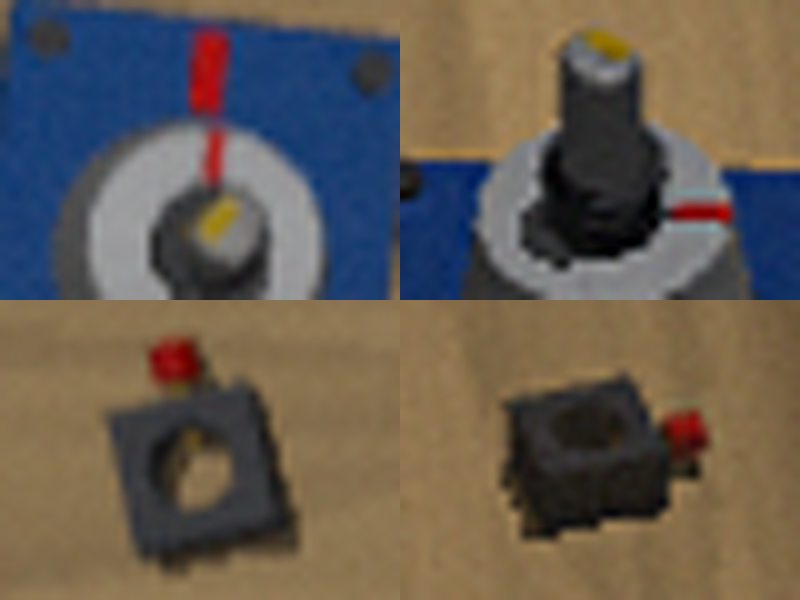

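The crops confirm both objects. On the blue jig (top view), the shaft top is at about (344.6,227.3), with the yellow patch up and left of it, so the flat sits about 50° CCW of the mark. The collar hole is at about (202.6,200.9), with its red screw head at (200.9,190.6).

```bash
python3 - <<'E'
from h import *
t=cam("top"); s=cam("side")
def P(c,u0,v0,x,y,z): return onz(c,u0+x/10-.5,v0+y/10-.5,z)
J=lambda x,y,z:P(t,322,205,x,y,z); JS=lambda x,y,z:P(s,235,250,x,y,z)
C=lambda x,y,z:P(t,184,185,x,y,z); CS=lambda x,y,z:P(s,257,173,x,y,z)
print("shaft top",J(231,228,.1),JS(200,57,.1))
print("housing c",J(207,241,.05),JS(205,219,.05))
m=[J(213,35,.012),J(205,112,.012),J(216,130,.05),J(211,180,.05),JS(268,213,.05),JS(332,213,.05)]
for q in m: print(q)
ax=J(207,241,.05)
y=[J(200,232,.1),J(238,202,.1),J(217,217,.1),JS(190,35,.1),JS(225,55,.1),JS(207,43,.1)]
for q in y: print("y",q)
print("hole",C(191,164,.02),CS(187,117,.02)); print("head",C(174,61,.01),CS(285,133,.01))
for a in [(108,115),(247,80),(285,238),(142,252)]: print(C(*a,.02))
for a in [(103,103),(225,75),(268,150),(122,147)]: print("s",CS(*a,.02))
for n,p in dict(lighter=(276,152),cap=(285,261),jar=(426,211),tape=(140,206),ring=(231,154)).items(): print(n,onz(t,*p,.015))
E
```

```text
shaft top [ 0.4713201  -0.13673883  0.1       ] [ 0.4729492  -0.13667341  0.1       ]
housing c [ 0.47233033 -0.13626154  0.05      ] [ 0.47300821 -0.13771051  0.05      ]
[ 0.52594547 -0.14359512  0.012     ]
[ 0.50697727 -0.14088561  0.012     ]
[ 0.498728  -0.1394376  0.05     ]
[ 0.48682774 -0.13778078  0.05      ]
[ 0.48686708 -0.13731655  0.05      ]
[ 0.5008243  -0.13868904  0.05      ]
y [ 0.47060288 -0.12966502  0.1       ]
y [ 0.47720849 -0.13856505  0.1       ]
y [ 0.47391742 -0.1336597   0.1       ]
y [ 0.47129052 -0.13002296  0.1       ]
y [ 0.47827264 -0.13660488  0.1       ]
y [ 0.47472575 -0.1327242   0.1       ]
hole [0.55234177 0.20048924 0.02      ] [0.55348393 0.20479391 0.02      ]
head [0.57967455 0.20622397 0.01      ] [0.58146657 0.20776933 0.01      ]
[0.56510132 0.22087235 0.02      ]
[0.57281951 0.18647795 0.02      ]
[0.53335731 0.17752183 0.02      ]
[0.5308943  0.21273856 0.02      ]
s [0.53084556 0.21325308 0.02      ]
s [0.56609374 0.22285523 0.02      ]
s [0.57416622 0.18804971 0.02      ]
s [0.53426129 0.19309616 0.02      ]
lighter [0.6706064  0.01708774 0.015     ]
cap [0.39997272 0.00193204 0.015     ]
jar [ 0.51245513 -0.34587955  0.015     ]
tape [0.5447625  0.35657763 0.015     ]
ring [0.668932   0.12935831 0.015     ]
```

Emit:
move_arm(
  commands="1 2.7 -2.7 0 0 0 0;1 2.7 -2.7 0 0 0 0;1 2.7 -2.7 0 0 0 0;1 2.7 -2.7 0 0 0 0;1 2.7 -2.7 0 0 0 0;1 2.7 -2.7 0 0 0 0;1 2.7 -2.7 0 0 0 0;1 2.7 -2.7 0 0 0 0;1 2.7 -2.7 0 0 0 0;1 2.7 -2.7 0 0 0 0;1 2.7 -2.7 0 0 0 0;1 2.7 -2.7 0 0 0 0",
  force=40,
)

```text
t: 1.3
eef_pos: [0.4133, -0.2388, 0.2316]
tool_rot: [0.0, 0.989, 0.148, 0.0]
contact_force: [1.6, 0.2, 0.5]
gripper_width: 0.998
```

Emit:
move_arm(
  commands="1 0 0 0 0 0 -7;1 0 0 0 0 0 -7;1 0 0 0 0 0 -7;1 0 0 0 0 0 -7;1 0 0 0 0 0 -7;1 0 0 0 0 0 -7;1 0 0 0 0 0 -7;1 0 0 0 0 0 -7;1 0 0 0 0 0 -7;1 0 0 0 0 0 -7;1 0 0 0 0 0 -7;1 0 0 0 0 0 -7",
)

```text
t: 2.3
eef_pos: [0.4127, -0.2405, 0.2314]
tool_rot: [0.0, 0.633, 0.774, -0.0]
contact_force: [-0.4, 0.0, -0.2]
gripper_width: 0.999
```

```bash
cat >> h.py <<'E'
from scipy.spatial.transform import Rotation as Ro
def plan(p=None,psi=None):
    o=bot.get_obs(); q=o["tool_rot"]; R=Ro.from_quat([q[1],q[2],q[3],q[0]]).as_matrix()
    h=np.degrees(np.arctan2(R[1,1],R[0,1]))
    print("t %.2f pos %s psi %.2f zaxis %s F %s M %s w %.3f q7 %.2f"%(o["t"],np.round(o["eef_pos"],4),h,np.round(R[:,2],3),np.round(o["contact_force"],1),np.round(o["torque"],2),o["gripper_width"],o["q"][6]))
    if p is not None: print("shift cm",np.round(R.T@(np.array(p)-o["eef_pos"])*100,2))
    if psi is not None: print("rz",round(-((psi-h+180)%360-180),2))
E
python3 - <<'E'
from h import *
plan([.472-.001,-.137-.001,.17],45)
# plate edges from top picture: fit blue mask quad
c=cam("top"); im=c["img"].astype(int)
roi=np.zeros(im.shape[:2],np.uint8); roi[195:265,308:375]=1
m=((im[:,:,2]>im[:,:,0]*1.7)&(im[:,:,2]>50)&(roi>0)).astype(np.uint8)
pts=cv2.findNonZero(m); 
w=np.array([onz(c,*p,.012)[:2] for p in pts[:,0]],np.float32)
r=cv2.minAreaRect(w); print(r, len(w)); print(cv2.boxPoints(r))
E
```

```text
t 2.30 pos [ 0.4127 -0.2405  0.2314] psi 11.40 zaxis [ 0. -0. -1.] F [-0.4  0.  -0.2] M [-0.    0.02  0.03] w 0.999 q7 0.52
shift cm [8.9  7.74 6.14]
rz -33.6
((0.4709814488887787, -0.13529454171657562), (0.09837253391742706, 0.11730388551950455), 81.964599609375) 1243
[[ 0.40602988 -0.17579922]
 [ 0.52218205 -0.19219655]
 [ 0.535933   -0.09478986]
 [ 0.41978085 -0.07839254]]
```

Emit:
move_arm(
  commands="1 0 0 0 0 0 -6.7;1 0 0 0 0 0 -6.7;1 0 0 0 0 0 -6.7;1 0 0 0 0 0 -6.7;1 0 0 0 0 0 -6.8;1 0.8 2.8 0 0 0 0;1 0.8 2.8 0 0 0 0;1 0.8 2.9 1.5 0 0 0;1 0.75 2.9 1.5 0 0 0;1 0 0 2 0 0 0;1 0 0 1.1 0 0 0;1 0 0 0 0 0 0",
)

```text
t: 3.35
eef_pos: [0.4697, -0.138, 0.168]
tool_rot: [-0.002, 0.386, 0.922, -0.001]
contact_force: [-0.4, -0.3, 0.2]
gripper_width: 1.004
```

```bash
python3 - <<'E'
from h import *
plan([.471,-.1376,.072],45)
t=cam("top");s=cam("side")
cr=lambda c,u,v:cv2.resize(c["img"][v:v+50,u:u+40],(400,500),interpolation=cv2.INTER_CUBIC)
save(np.hstack([cr(t,322,202),cr(s,235,235)]),"pics/m2.png")
E
```

```text
t 3.35 pos [ 0.4697 -0.138   0.168 ] psi 44.57 zaxis [-0.005  0.001 -1.   ] F [-0.4 -0.3  0.2] M [-0.04  0.05 -0.04] w 1.004 q7 0.76
shift cm [-0.1   0.15  9.6 ]
rz -0.43
```

View pics/m2.png

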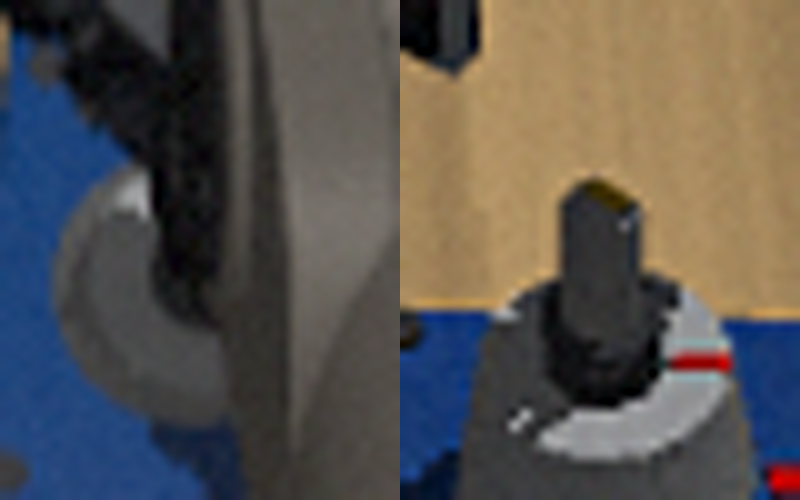

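The side view shows the shaft under the open jaws, yellow chord at about (254,255), its direction unchanged. Next I descend and pinch it across the flat.

Emit:
move_arm(
  commands="1 -0.1 0.1 2 0 0 0;1 0 0 2 0 0 0;1 0 0 2 0 0 0;1 0 0 2 0 0 0;1 0 0 1.6 0 0 0;0 0 0 0 0 0 0;0 0 0 0 0 0 0;0 0 0 0 0 0 0;0 0 0 0 0 0 0;0 0 0 0 0 0 0;0 0 0 0 0 0 0;0 0 0 0 0 0 0",
  force=40,
)

```text
t: 4.45
eef_pos: [0.4728, -0.1393, 0.0754]
tool_rot: [0.0, 0.386, 0.923, -0.001]
contact_force: [-4.9, -2.3, 9.8]
gripper_width: 0.161
```

```bash
python3 - <<'E'
from h import *
plan([.471,-.1376,.072],45)
E
```

```text
t 4.45 pos [ 0.4728 -0.1393  0.0754] psi 44.60 zaxis [-0.    -0.002 -1.   ] F [-4.9 -2.3  9.8] M [-0.52  0.98  0.06] w 0.161 q7 0.65
shift cm [ 0.25 -0.01  0.34]
rz -0.4
```

Emit:
move_arm(
  commands="0 0 0 -0.2 0 0 0;0 0 0 0 0 0 0;0 0 0 0 0 0 0",
  force=40,
)

```text
t: 4.7
eef_pos: [0.4727, -0.1392, 0.0757]
tool_rot: [0.0, 0.386, 0.923, -0.0]
contact_force: [3.3, -4.9, -12.0]
gripper_width: 0.157
```

```bash
python3 - <<'E'
from h import *
plan([.471,-.1376,.072],45)
s=cam("side")
save(cv2.resize(s["img"][215:305,200:320],(800,600),interpolation=cv2.INTER_CUBIC),"pics/m3.png")
E
```

```text
t 4.70 pos [ 0.4727 -0.1392  0.0757] psi 44.61 zaxis [-0.    -0.001 -1.   ] F [  3.3  -4.9 -12. ] M [-0.99 -0.6   0.06] w 0.157 q7 0.65
shift cm [ 0.23 -0.01  0.37]
rz -0.39
```

View pics/m3.png

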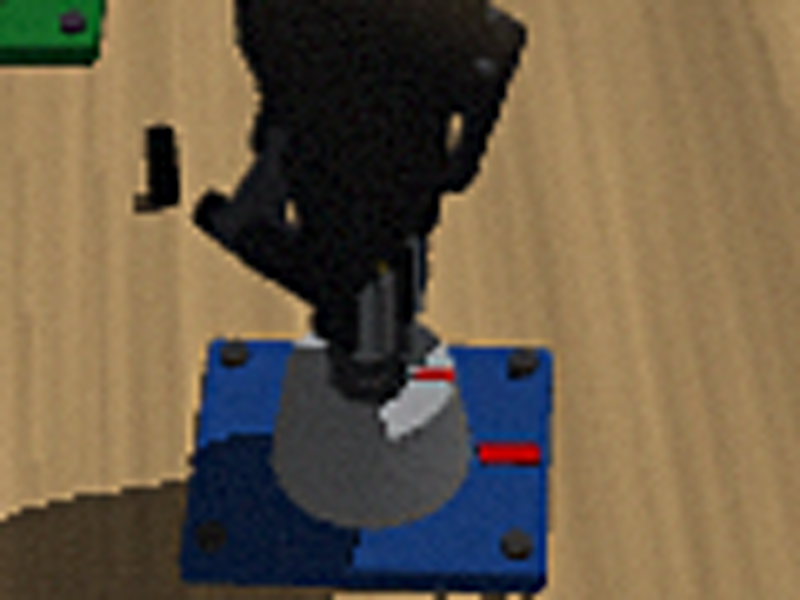

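The side crop shows the shaft held between the pads. The width of about 13.5 mm means it is clamped across the flat. Now I turn 52.6° clockwise about the shaft's axis.

Emit:
move_arm(
  commands="0 0.016 -0.028 0.1 0 0 6.6;0 0.016 -0.028 0 0 0 6.6;0 0.016 -0.028 0 0 0 6.6;0 0.016 -0.028 0 0 0 6.6;0 0.016 -0.028 0 0 0 6.6;0 0.016 -0.028 0 0 0 6.6;0 0.016 -0.028 0 0 0 6.5;0 0.016 -0.028 0 0 0 6.5;0 0 0 0 0 0 0;0 0 0 0 0 0 0",
)

```text
t: 5.58
eef_pos: [0.4702, -0.1388, 0.0755]
tool_rot: [0.0, 0.754, 0.657, -0.001]
contact_force: [-1.2, -5.2, 0.6]
gripper_width: 0.159
```

```bash
python3 - <<'E'
from h import *
plan([.472-.0015,-.1365,.0757],-8)
E
```

```text
t 5.58 pos [ 0.4702 -0.1388  0.0755] psi -7.86 zaxis [-0.001 -0.001 -1.   ] F [-1.2 -5.2  0.6] M [-1.06  0.38 -0.06] w 0.159 q7 -0.13
shift cm [ 0.23  0.   -0.02]
rz 0.14
```

Emit:
move_arm(
  commands="1 0 0 0 0 0 0;1 0 0 0 0 0 0;1 0 0 0 0 0 0;1 0 0 0 0 0 0;1 0 0 0 0 0 0;1 0 0 -2 0 0 0;1 0 0 -3 0 0 0;1 0 0 -3 0 0 0;1 0 0 -3 0 0 0;1 0 0 -3 0 0 0",
)

```text
t: 6.42
eef_pos: [0.4704, -0.1373, 0.2168]
tool_rot: [-0.0, 0.754, 0.657, 0.0]
contact_force: [0.3, -1.0, 0.8]
gripper_width: 0.998
```

```bash
python3 - <<'E'
from h import *
plan([.552,.2025,.20],103.3)
E
```

```text
t 6.42 pos [ 0.4704 -0.1373  0.2168] psi -7.89 zaxis [-0.  0. -1.] F [ 0.3 -1.   0.8] M [-0.03 -0.02  0.  ] w 0.998 q7 -0.05
shift cm [34.78  3.42  1.69]
rz -111.19
```

Emit:
move_arm(
  commands="1 2.9 0.29 0 0 0 0;1 2.9 0.29 0 0 0 0;1 2.9 0.29 0 0 0 0;1 2.9 0.29 0 0 0 0;1 2.9 0.29 0 0 0 0;1 2.9 0.28 0 0 0 0;1 2.9 0.28 0 0 0 0;1 2.9 0.28 0 0 0 0;1 2.9 0.28 0 0 0 0;1 2.9 0.28 0 0 0 0;1 2.9 0.28 0 0 0 0;1 2.9 0.28 0 0 0 0",
)

```text
t: 7.42
eef_pos: [0.5525, 0.2039, 0.2152]
tool_rot: [-0.0, 0.754, 0.657, -0.0]
contact_force: [-0.6, -0.1, -0.1]
gripper_width: 0.999
```

Emit:
move_arm(
  commands="1 0 0 0 0 0 -7;1 0 0 0 0 0 -7;1 0 0 0 0 0 -7;1 0 0 0 0 0 -7;1 0 0 0 0 0 -7;1 0 0 0 0 0 -7;1 0 0 0 0 0 -7;1 0 0 0 0 0 -7;1 0 0 0 0 0 -7;1 0 0 0 0 0 -7;1 0 0 0 0 0 -7;1 0 0 0 0 0 -7",
)

```text
t: 8.42
eef_pos: [0.5523, 0.2024, 0.2152]
tool_rot: [-0.0, 0.118, 0.993, 0.0]
contact_force: [-0.5, 0.1, -0.3]
gripper_width: 1.004
```

Emit:
move_arm(
  commands="1 0 0 0 0 0 -7;1 0 0 0 0 0 -7;1 0 0 0 0 0 -7;1 0 0 0 0 0 -6.2;1 0 0 0 0 0 0;1 0 0 0 0 0 0",
)

```text
t: 8.92
eef_pos: [0.5524, 0.2023, 0.2151]
tool_rot: [-0.0, -0.114, 0.993, 0.0]
contact_force: [-0.1, -0.2, -0.2]
gripper_width: 0.999
```

```bash
python3 - <<'E'
from h import *
plan([.552,.2025,.005],103.3)
t=cam("top")
o=lambda v:cv2.resize(t["img"][v:v+40,317:367],(500,400),interpolation=cv2.INTER_CUBIC)
save(o(205),"pics/m4.png")
E
```

```text
t 8.92 pos [0.5524 0.2023 0.2151] psi 103.08 zaxis [-0.  0. -1.] F [-0.1 -0.2 -0.2] M [-0.    0.03  0.02] w 0.999 q7 1.01
shift cm [3.000e-02 2.000e-02 2.101e+01]
rz -0.22
```

View pics/m4.png

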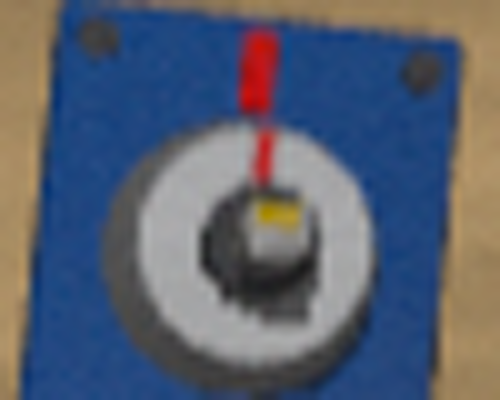

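The top crop shows the yellow patch at about (345,226), with the flat facing the red line. Next I descend over the collar and grip it.

Emit:
move_arm(
  commands="1 0 0 3 0 0 0;1 0 0 3 0 0 0;1 0 0 3 0 0 0;1 0 0 3 0 0 0;1 0 0 3 0 0 0;1 0 0 3 0 0 0;1 0 0 2 0 0 0;1 0 0 1.2 0 0 0;1 0 0 0 0 0 0",
)

```text
t: 9.72
eef_pos: [0.551, 0.2016, 0.001]
tool_rot: [-0.002, -0.115, 0.993, -0.001]
contact_force: [-0.4, -1.6, 0.2]
gripper_width: 0.996
```

Emit:
move_arm(
  commands="0 0 0 0 0 0 0;0 0 0 0 0 0 0;0 0 0 0 0 0 0;0 0 0 0 0 0 0;0 0 0 0 0 0 0;0 0 0 0 0 0 0",
  force=60,
)

```text
t: 10.22
eef_pos: [0.5537, 0.2026, 0.0049]
tool_rot: [0.001, -0.115, 0.993, 0.0]
contact_force: [-0.8, -0.7, 5.5]
gripper_width: 0.403
```

```bash
python3 - <<'E'
from h import *
plan([.552,.2025,.005],103.3)
E
```

```text
t 10.22 pos [0.5537 0.2026 0.0049] psi 103.23 zaxis [ 0.003  0.    -1.   ] F [-0.8 -0.7  5.5] M [-0.25  0.13  0.02] w 0.403 q7 0.81
shift cm [ 0.16  0.03 -0.01]
rz -0.07
```

Emit:
move_arm(
  commands="0 0 0 -1 0 0 0;0 0 0 -2 0 0 0;0 0 0 -3 0 0 0;0 0 0 -3 0 0 0;0 0 0 -3 0 0 0;0 0 0 -3 0 0 0;0 0 0 0 0 0 5.3;0 0 0 0 0 0 5.3;0 0 0 0 0 0 5.3;0 0 0 0 0 0 5.3;0 0 0 0 0 0 0;0 0 0 0 0 0 0",
)

```text
t: 11.22
eef_pos: [0.5523, 0.2024, 0.154]
tool_rot: [0.0, 0.068, 0.998, -0.0]
contact_force: [-0.8, 0.5, -0.5]
gripper_width: 0.402
```

```bash
python3 - <<'E'
from h import *
plan([.4721,-.1365,.16],82)
t=cam("top");s=cam("side"); p=bot.get_obs()["eef_pos"]
a=proj(t,p)[0];b=proj(s,p)[0];print(a,b)
def cr(c,q,w,h,k):
    u,v=int(q[0])-w//2,int(q[1])-h//2; print(u,v); return cv2.resize(c["img"][v:v+h,u:u+w],(w*k,h*k),interpolation=cv2.INTER_CUBIC)
save(np.hstack([cr(t,a,50,60,8),cr(s,b,50,60,8)]),"pics/m5.png")
E
```

```text
t 11.22 pos [0.5523 0.2024 0.154 ] psi 82.23 zaxis [ 0.001 -0.    -1.   ] F [-0.8  0.5 -0.5] M [-0.03 -0.01 -0.01] w 0.402 q7 0.64
shift cm [  3.37 -34.66  -0.6 ]
rz 0.23
[191.22463312 192.83793798] [275.29968808 144.13992342]
166 162
250 114
```

View pics/m5.png

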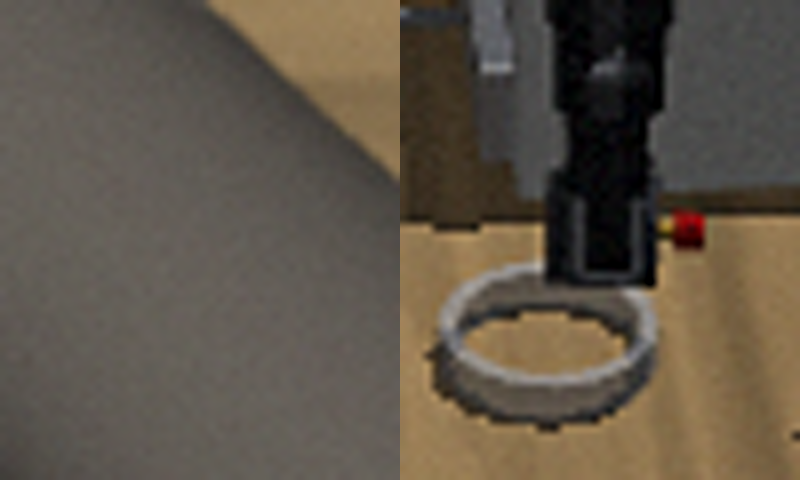

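The side crop shows the collar squarely gripped, with its centre about 0–1.5 mm behind the pad centre and the screw at (285.5,142) pointing to +x. Next I carry it over the jig.

Emit:
move_arm(
  commands="0 0.28 -2.9 0 0 0 0;0 0.28 -2.9 0 0 0 0;0 0.28 -2.9 0 0 0 0;0 0.28 -2.9 0 0 0 0;0 0.28 -2.9 0 0 0 0;0 0.28 -2.9 0 0 0 0;0 0.27 -2.9 0 0 0 0;0 0.27 -2.9 0 0 0 0;0 0.27 -2.9 0 0 0 0;0 0.27 -2.9 0 0 0 0;0 0.27 -2.9 0 0 0 0;0 0.27 -2.8 0 0 0 0.2",
)

```text
t: 12.32
eef_pos: [0.4713, -0.1382, 0.1534]
tool_rot: [0.0, 0.07, 0.998, -0.0]
contact_force: [-0.2, 0.1, -1.6]
gripper_width: 0.406
```

Emit:
move_arm(
  commands="0 0 0 1 0 0 0;0 0 0 1 0 0 0;0 0 0 0.8 0 0 0;0 0 0 0 0 0 0;0 0 0 0 0 0 0",
)

```text
t: 12.73
eef_pos: [0.4717, -0.1352, 0.1248]
tool_rot: [-0.001, 0.069, 0.998, 0.001]
contact_force: [0.4, 0.7, -1.3]
gripper_width: 0.404
```

```bash
python3 - <<'E'
from h import *
plan([.4728,-.1366,.11],82)
s=cam("side")
save(cv2.resize(s["img"][215:290,215:295],(800,750)[:2],interpolation=cv2.INTER_CUBIC)[:600],"pics/m6.png")
E
```

```text
t 12.73 pos [ 0.4717 -0.1352  0.1248] psi 82.04 zaxis [-0.001  0.001 -1.   ] F [ 0.4  0.7 -1.3] M [ 0.02 -0.05 -0.04] w 0.404 q7 1.28
shift cm [-0.13 -0.13  1.48]
rz 0.04
```

View pics/m6.png

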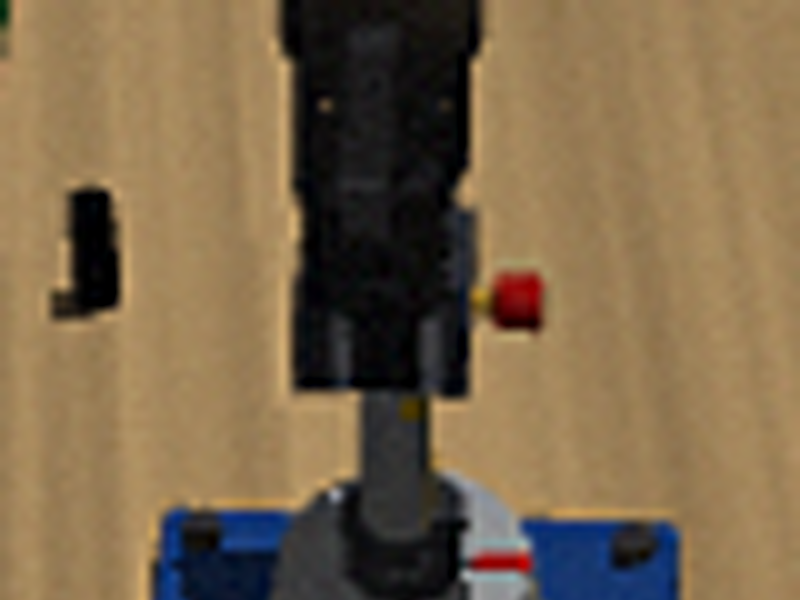

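```bash
python3 - <<'E'
from h import *
s=cam("side"); h=np.radians(-8); n=np.array([np.cos(h),np.sin(h),0]); y=np.array([-n[1],n[0],0]); up=np.array([0,0,1.])
def px(p): return (proj(s,p)+.5-[215,215])*10
ax=np.array([.4721,-.1365,0])
print("shaft L/R z.09", px([ax-.009*n+.09*up, ax+.006*n+.09*up]).round(0), "L@.07",px([ax-.009*n+.07*up,ax+.006*n+.07*up]).round(0))
print("mark",px(ax+.0215*n+.051*up).round(0))
p=bot.get_obs()["eef_pos"]
for b in(-.001,-.004): 
  c=p+b*up; print(b,px([c-.018*n-.018*y,c+.018*n-.018*y,c+.033*n+.01*up,c+.018*n+.018*y+.02*up]).round(0).tolist())
E
```

```text
shaft L/R z.09 [[355. 438.]
 [425. 440.]] L@.07 [[357. 502.]
 [426. 504.]]
mark [[498. 565.]]
-0.001 [[302.0, 382.0], [476.0, 387.0], [552.0, 293.0], [485.0, 196.0]]
-0.004 [[302.0, 392.0], [476.0, 397.0], [552.0, 304.0], [485.0, 207.0]]
```

Emit:
move_arm(
  commands="0 -0.26 -0.12 0 0 0 0;0 0 0 0 0 0 0;0 0 0 0.5 0 0 0;0 0 0 0.5 0 0 0;0 0 0 0 0 0 0;0 0 0 0 0 0 0",
)

```text
t: 13.33
eef_pos: [0.4738, -0.1382, 0.1148]
tool_rot: [-0.001, 0.071, 0.997, 0.0]
contact_force: [1.0, -0.0, -2.0]
gripper_width: 0.406
```

```bash
python3 - <<'E'
from h import *
plan([.4741,-.1368,.10],82)
E
```

```text
t 13.33 pos [ 0.4738 -0.1382  0.1148] psi 81.87 zaxis [-0.001  0.    -1.   ] F [ 1. -0. -2.] M [-0.01  0.03  0.04] w 0.406 q7 1.26
shift cm [-0.01  0.15  1.48]
rz -0.13
```

Emit:
move_arm(
  commands="0 0 0 0 0 0 0;0 0 0 0 0 0 0;0 0 0 0 0 0 0;0 0 0 0 0 0 0",
)

```text
t: 13.67
eef_pos: [0.4743, -0.1384, 0.1154]
tool_rot: [0.0, 0.071, 0.997, -0.0]
contact_force: [-0.1, 0.8, -1.2]
gripper_width: 0.401
```

Emit:
move_arm(
  commands="0 0 0 0 0 0 0;0 0 0 0 0 0 0;0 0 0 0 0 0 0",
)

```text
t: 13.92
eef_pos: [0.4743, -0.1384, 0.1154]
tool_rot: [0.0, 0.071, 0.997, -0.0]
contact_force: [-0.4, 0.9, -1.5]
gripper_width: 0.404
```

Settled at y = -0.1384. I correct 1.6 mm in y, then descend in steps and watch the force.

Emit:
move_arm(
  commands="0 0 0.16 0 0 0 0;0 0 0 0.3 0 0 0;0 0 0 0.3 0 0 0;0 0 0 0.3 0 0 0;0 0 0 0.2 0 0 0;0 0 0 0.2 0 0 0;0 0 0 0 0 0 0;0 0 0 0 0 0 0",
)

```text
t: 14.58
eef_pos: [0.4744, -0.1367, 0.1021]
tool_rot: [-0.0, 0.071, 0.997, 0.0]
contact_force: [-0.2, 0.8, -1.2]
gripper_width: 0.409
```

```bash
python3 - <<'E'
from h import *
plan([.4741,-.1368,.10],82)
E
```

```text
t 14.58 pos [ 0.4744 -0.1367  0.1021] psi 81.87 zaxis [-0.  0. -1.] F [-0.2  0.8 -1.2] M [-0.02  0.04 -0.  ] w 0.409 q7 1.24
shift cm [ 0.03 -0.01  0.21]
rz -0.13
```

Emit:
move_arm(
  commands="0 0 0 0.2 0 0 0;0 0 0 0.2 0 0 0;0 0 0 0.2 0 0 0;0 0 0 0 0 0 0;0 0 0 0 0 0 0",
)

```text
t: 15.0
eef_pos: [0.4744, -0.1367, 0.0962]
tool_rot: [-0.0, 0.071, 0.997, 0.0]
contact_force: [-0.8, 0.0, -0.2]
gripper_width: 0.406
```

```bash
python3 - <<'E'
from h import *
plan([.4741,-.1368,.10],82)
E
```

```text
t 15.00 pos [ 0.4744 -0.1367  0.0962] psi 81.86 zaxis [-0.  0. -1.] F [-0.8  0.  -0.2] M [-0.04 -0.01  0.03] w 0.406 q7 1.23
shift cm [ 0.03 -0.01 -0.38]
rz -0.14
```

Emit:
move_arm(
  commands="0 0 0 0.2 0 0 0;0 0 0 0.2 0 0 0;0 0 0 0.2 0 0 0;0 0 0 0 0 0 0;0 0 0 0 0 0 0",
)

```text
t: 15.42
eef_pos: [0.4744, -0.1367, 0.0901]
tool_rot: [-0.0, 0.071, 0.997, 0.0]
contact_force: [0.1, 0.7, -1.6]
gripper_width: 0.403
```

```bash
python3 - <<'E'
from h import *
plan([.4741,-.1368,.10],82)
E
```

```text
t 15.42 pos [ 0.4744 -0.1367  0.0901] psi 81.86 zaxis [-0.  0. -1.] F [ 0.1  0.7 -1.6] M [ 0.04  0.   -0.02] w 0.403 q7 1.23
shift cm [ 0.03 -0.01 -0.99]
rz -0.14
```

Emit:
move_arm(
  commands="0 0 0 0.3 0 0 0;0 0 0 0.3 0 0 0;0 0 0 0.3 0 0 0;0 0 0 0.3 0 0 0;0 0 0 0.3 0 0 0;0 0 0 0 0 0 0;0 0 0 0 0 0 0",
)

```text
t: 16.0
eef_pos: [0.4743, -0.1366, 0.075]
tool_rot: [-0.0, 0.071, 0.997, 0.0]
contact_force: [-0.6, -0.2, -1.4]
gripper_width: 0.403
```

```bash
python3 - <<'E'
from h import *
plan()
E
```

```text
t 16.00 pos [ 0.4743 -0.1366  0.075 ] psi 81.87 zaxis [-0.001  0.    -1.   ] F [-0.6 -0.2 -1.4] M [-0.03  0.02  0.01] w 0.403 q7 1.20
```

Emit:
move_arm(
  commands="0 0 0 0.2 0 0 0;0 0 0 0.2 0 0 0;0 0 0 0.2 0 0 0;0 0 0 0.2 0 0 0;0 0 0 0.2 0 0 0;0 0 0 0 0 0 0;0 0 0 0 0 0 0",
  force=100,
)

```text
t: 16.58
eef_pos: [0.4748, -0.1368, 0.0657]
tool_rot: [0.0, 0.071, 0.997, -0.0]
contact_force: [-2.5, -0.5, 7.0]
gripper_width: 0.392
```

```bash
python3 - <<'E'
from h import *
plan()
E
```

```text
t 16.58 pos [ 0.4748 -0.1368  0.0657] psi 81.85 zaxis [ 0. -0. -1.] F [-2.5 -0.5  7. ] M [-0.01  0.35 -0.01] w 0.392 q7 1.19
```

Emit:
move_arm(
  commands="0 0 0 0.1 0 0 0;0 0 0 0.1 0 0 0;0 0 0 0 0 0 0;0 0 0 0 0 0 0",
)

```text
t: 16.92
eef_pos: [0.4751, -0.1368, 0.0649]
tool_rot: [0.0, 0.071, 0.997, -0.001]
contact_force: [-6.6, 0.9, 21.7]
gripper_width: 0.391
```

Emit:
move_arm(
  commands="0 0 0 0.1 0 0 0;0 0 0 0.1 0 0 0;0 0 0 0 0 0 0;0 0 0 0 0 0 0",
)

```text
t: 17.25
eef_pos: [0.4754, -0.1369, 0.0646]
tool_rot: [0.001, 0.071, 0.997, -0.002]
contact_force: [-12.0, 1.9, 43.0]
gripper_width: 0.392
```

```bash
python3 - <<'E'
from h import *
plan()
s=cam("side")
save(cv2.resize(s["img"][225:300,215:295],(800,750),interpolation=cv2.INTER_CUBIC)[:600],"pics/m7.png")
E
```

```text
t 17.25 pos [ 0.4754 -0.1369  0.0646] psi 81.86 zaxis [ 0.001 -0.003 -1.   ] F [-12.    1.9  43. ] M [ 0.41  2.92 -0.01] w 0.392 q7 1.18
```

View pics/m7.png

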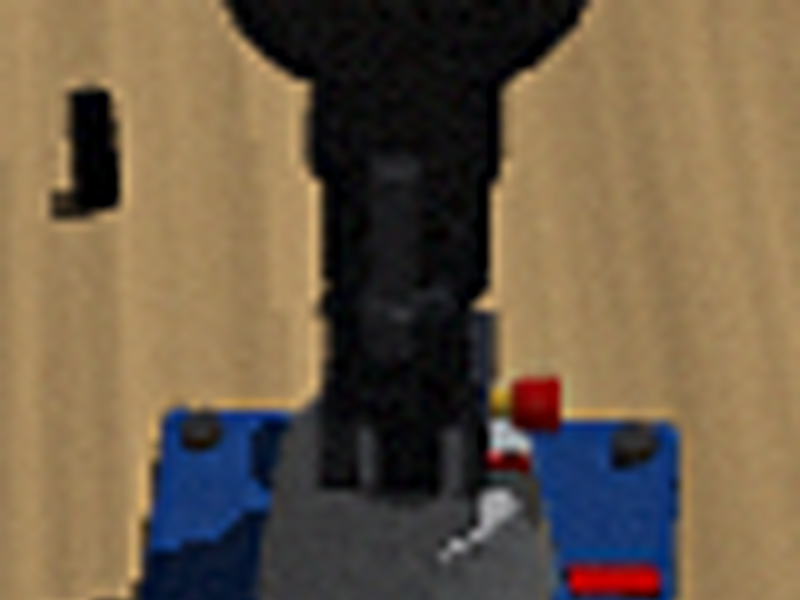

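Emit:
move_arm(
  commands="0 0.03 0 -0.1 0 0 0;0 0.03 0 -0.08 0 0 0;0 0 0 0 0 0 0;0 0 0 0 0 0 0;0 0 0 0 0 0 0;0 0 0 0 0 0 0",
)

```text
t: 17.8
eef_pos: [0.475, -0.1368, 0.065]
tool_rot: [0.001, 0.071, 0.997, -0.001]
contact_force: [-5.9, 0.9, 22.3]
gripper_width: 0.388
```

```bash
python3 - <<'E'
from h import *
plan()
s=cam("side");h=np.radians(-8); n=np.array([np.cos(h),np.sin(h),0])
c=np.array([.4721,-.1365,.06]); print("expected screw end px(crop)",(proj(s,[c+.033*n+[0,0,.01],c+[.0215*n[0],.0215*n[1],-.009]])+.5-[215,225])*10)
t=cam("top"); save(cv2.resize(np.hstack([t["img"][205:255,317:367],s["img"][240:290,230:280]]),(800,400),interpolation=cv2.INTER_CUBIC),"pics/m8.png")
E
```

```text
t 17.80 pos [ 0.475  -0.1368  0.065 ] psi 81.86 zaxis [ 0.002 -0.002 -1.   ] F [-5.9  0.9 22.3] M [ 0.13  1.26 -0.02] w 0.388 q7 1.19
expected screw end px(crop) [[551.09600446 407.69969219]
 [498.49948592 465.16355278]]
```

View pics/m8.png

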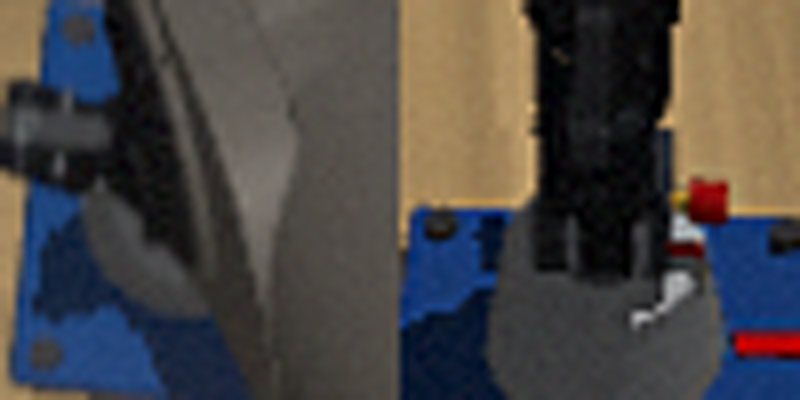

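The screw end at crop pixel (560,405) matches the model for a fully pressed collar, (551,408), within calibration bias. The push is steady at 22 N and the grip is holding, so I hand in.

```bash
python3 -c "
from station import bot
print(bot.hand_in())"
```

```text
the job is handed in; nothing more can be done
None
```

I turned the shaft until its flat faced the red mark, fitted the collar with its screw over the flat, and pressed it down to the washer's stop. I handed in at about 18 s of the 54 s, still gripping it there; no verdict came back.

**Shaft:** I pinched the blue jig's shaft across the flat and turned it about 52.5° clockwise. A picture afterwards showed the yellow patch facing the red line.

**Collar:** It went down the shaft with no contact force until it reached the washer.

**Last checks:**
- **Depth:** The tool is at z = 0.065 m and holds against a hard stop with about 22 N. That matches the height at which I picked the collar off the bench plus the 60 mm stop, so the washer should be fully down.
- **Heading:** The collar points to -8.1°, against -8.0° measured for the mark.
- **Picture:** The screw sits above the index line, within about 1–2 mm of where I expected it.

**Not perfect:**
- A sideways force of about 6 N remains on the tool.
- While I was finding the stop, the push briefly reached 43 N. It went through the gripped collar, not the gripper's body, and I backed it off.
- In the last pictures the gripper hid the hole and the flat, so that fit rests on the forces and the measured pose.

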